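Shut the butterfly valve and hang the lock-out tag on its handle

TASK

Take this pipe out of service: push the butterfly valve's handle round from open to its closed stop, square to the pipe, without forcing it, and then hang the aluminium lock-out tag on the handle by passing the upturned grip through the tag's hole and letting the tag down into the crook of the handle. Let go and leave the tag hanging there with the valve still fully closed, and do not disturb the rack, beaker, bottle and jar on the bench.

Things in the scene. Friction and masses are not known exactly. Their poses are not given: they have to be found in the camera images.
- valve: Fixed steel pipe skid: base plate 110 x 300 x 8 mm (y -125 to +175), 38 mm pipe centred 140 mm above the bench, butterfly valve with upright stem. Origin on the bench under the stem axis; x square to the pipe, y along it, z up. Clamps 66 mm across reach z 173 mm, the handle's hub (30 mm across) 247 mm, give or take 15; 50 mm gauge at y -105, top 240 mm; hose barb to y -168.
- valve_handle (a joint): Turn of the valve's handle about the stem axis. 0 = closed, at its stop, pointing along the valve's -x; 1.57 = open, along its +y. Stays where left, friction 0.5 N m. A 12 mm bar dips to a crook 66 mm from the stem axis, then rises straight outward at 58 degrees above level for 70 mm. The last 57 mm is a black grip, 15 mm round, flat-ended; its end's highest point lies 97 mm from the stem axis.
- stem (a point): Point on the stem axis, top of the fixed index plate, 196 mm above the bench; axes as the valve. Above it the handle's hub is clamped on the stem at no set height: the crook's centre line lies 208 to 238 mm above the bench, and the whole handle with it. No reading tells this height: see or feel it. The highest point of the grip's end is 63 mm above the crook's centre line.
- tag: Lock-out tag: flat aluminium plate 160 x 50 x 6 mm (about 0.12 kg), flat on the bench, one round 19 mm through hole near one end. Origin at the centre of its underside as it lies at the start; x along its length towards the hole end, y across, z through its thickness. Either face may show when it hangs.
- tag_hole (a point): Centre of the tag's hole, at mid thickness: 60 mm from the tag's origin along its x (20 mm from the end), 3 mm up its z. Same axes as the tag.
- tube_rack: Orange wire tube rack with four capped tubes, 190 x 100 mm, 116 mm high; origin under its centre. To be left alone.
- beaker: Clear beaker, 72 mm across, 95 mm high; origin under its centre. To be left alone.
- bottle: White bottle, 70 mm across, 150 mm high; origin under its centre. To be left alone.
- jar: White jar, 80 mm across, 85 mm high; origin under its centre. To be left alone.
There are look-alikes about, which are no part of the job. Of the things that look like the tag, take the one that is farthest from the robot's base at the start.

How it is judged:
By the outcome, as a careful person would: the job done as asked, in the order asked, and still so for the second after the job is handed in, with the robot touching nothing.
It also fails if it takes over 72 s, if anything falls off the work surface, if the arm or the gripper's body presses on something with over 40 N, if the wrist force passes 120 N, or if a joint passes its speed limit or range.

ROBOT

A 6-joint arm with a two-finger parallel gripper is mounted at the origin on the work surface. World frame = base frame: x ahead of the robot, y to its left, z up, the work surface at z = 0. Lengths are in m, angles in rad, forces in N, time in s.
With the tool pointing down it reaches from about 0.2 to 0.875 m from the base axis. Payload 3.4 kg.
Tool frame: the origin (TCP) lies between the finger pads; the fingertips stand 14 mm ahead of it and the grasp point (between the pads) lies 5 mm behind it (tip_extent is the distance from the TCP to the fingertips, in m); z points along the fingers, y is the direction in which the jaws open and shut (so a half turn about z gives the same grasp; the last joint's range is limited). The gripper opens to 94 mm and grips with 3 to 60 N. Pads are 16 mm wide; open, the fingers measure 119 mm over their backs; the gripper's body (75 mm by 177 mm) begins 78 mm behind the grasp point.
Start: joints at [-1.314, 0.276, 1.505, -0, 1.361, -0.121], TCP at [0.212, -0.534, 0.219] pointing down, gripper open.
Joint ranges: [-2.89, 2.89], [-0.75, 2.08], [0.22, 2.7], [-1.18, 4.32], [0.11, 2.71], [-2.7, 2.7]. Speed limits (rad/s): [2.57, 2.57, 3.14, 3.14, 3.14, 3.14].

INTERFACE

Orientations are given as a unit quaternion [w, x, y, z].
In Python, from bench import get_obs, read_camera, hand_in, tip_extent gives the robot as it stands.
- The arm moves only by the shell command python3 -m creep 'ROWS' [FORCE]. ROWS is a JSON object of lists of equal length, an entry for each row: "claw": the finger opening in mm, from 0 to 94; "slide": the shift along the world's x, y, z in mm, a list of three; "dr": the turn, a rotation vector about the world's x, y, z in degrees, a list of three. In form: {"claw": [claw, ...], "slide": [[x, y, z], ...], "dr": [[wx, wy, wz], ...]}. A call has 1 to 12 rows; each row shifts and turns the commanded pose from where the row before left it; what a row does not reach is not made up. A row lasts 1/10 s, in which the tool goes at most 50 mm and 8.59 degrees, less where a joint would pass 70% of its speed; a pose out of reach is approached as far as the arm can. A call with a gripper value outside its range is refused whole. The fingers move at their own pace and stop on an object; FORCE is the grip in N (left out, the last holds). Time passes only in rows, so rows that do not move let the fingers close. It gives the time, the measured TCP pose, the force and the opening at its end, in the units of the state.
- get_obs(): the state, without advancing time (a new reading comes with each control period).
- read_camera(name): name is "scene" or "top"; returns a dict with "img" (420x560x3 uint8, red, green, blue), "mtx" (3x3 intrinsics, pixels), "distortion" ([k1, k2, p1, p2, k3] as OpenCV has them; the pictures are not rectified), "R" (3x3) and "t" (3): a world point X has camera coordinates R X + t. Camera axes: x right, y down, z forward; pixel columns grow to the right and rows downward; lengths in m; the calibration is good to about 2 mm. A picture is of the moment at which its call begins. There is no depth.
- hand_in(): hands the job in, once; it reports no verdict.
The state is a dict: "clock": time; "qpos": joint angles; "joint_velocities": joint speeds; "joint_torque": joint torques, N m; "ee_pos": TCP position; "tcp_rot": TCP orientation; "wrist_force": force on the tool from outside, world axes, zero at the start; "torque": the same for the moment, N m; "width": finger opening in m.
Only numpy, scipy, OpenCV 4.12 (cv2) and the standard library are available. Lean on these libraries where they do the work, as an engineer would, in place of code of your own. Each camera call takes 0.05 s, during which the arm holds its last target.

## Working session

There is one attempt and no reset: what is moved stays moved. The work goes in short steps, Python scripts to look and compute and a shell command to move; the robot and the scene stay as the last step left them, time stands still between calls to the robot, and variables do not carry over. Pictures are saved under pics/ and viewed, and the job is handed in when it is done.

```bash
ls; mkdir -p pics
python3 - <<'E'
from bench import *
import cv2
print(get_obs(), tip_extent)
for n in("scene","top"):
    c=read_camera(n); cv2.imwrite(f"pics/{n}0.png",c["img"][:,:,::-1])
    print(n,c["mtx"],c["distortion"],c["R"],c["t"], -c["R"].T@c["t"])
E
```

```text
pics
{'clock': 0.0, 'qpos': array([-1.31398532e+00,  2.76590848e-01,  1.50610058e+00, -3.24053016e-07,
        1.36067156e+00, -1.20999247e-01]), 'joint_velocities': array([0.0005204 , 0.00088197, 0.00176911, 0.0011629 , 0.00197864,
       0.00068362]), 'joint_torque': array([ 9.33412884e-04, -4.04589128e+01, -2.37227798e+01,  7.02241086e-02,
        3.41043260e-02, -1.15001417e-04]), 'ee_pos': array([ 0.21197091, -0.53394014,  0.21862004]), 'tcp_rot': array([-8.83119529e-04,  9.82210032e-01,  1.87783570e-01, -6.02201523e-05]), 'wrist_force': array([-0.05515056, -0.00205887, -0.07883729]), 'torque': array([ 0.03259706, -0.00468807, -0.01951515]), 'width': 0.09351636395314594} 0.014
scene [[460.62821153   0.         284.42415738]
 [  0.         460.62821153 218.34113936]
 [  0.           0.           1.        ]] [-0.00770793  0.          0.          0.          0.        ] [[ 0.81745905  0.57594444  0.00697862]
 [ 0.34926889 -0.4860231  -0.80111971]
 [-0.45800867  0.65731998 -0.59846345]] [-0.41792665 -0.05096001  1.66643202] [ 1.12267699 -0.87944427  0.95939015]
top [[442.56000374   0.         276.0168443 ]
 [  0.         442.56000374 203.46106202]
 [  0.           0.           1.        ]] [0.03606366 0.         0.         0.         0.        ] [[ 0.01758815 -0.99972577  0.01546072]
 [-0.99463194 -0.01907137 -0.10170338]
 [ 0.10197035 -0.01358895 -0.99469462]] [-0.04756001  0.52474615  1.3186153 ] [ 0.38830611 -0.01962074  1.36572332]
```

View pics/scene0.png

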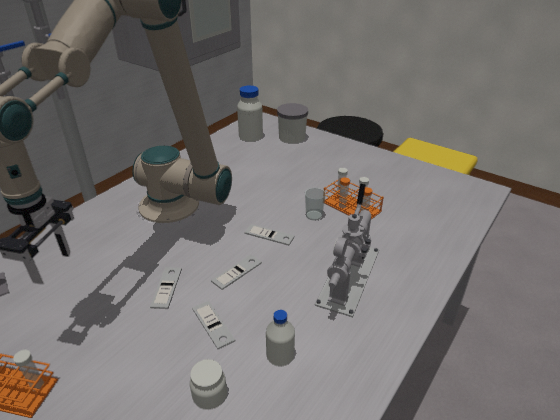

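View pics/top0.png

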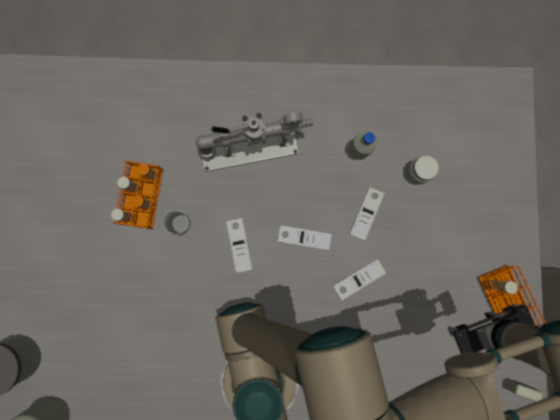

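The scene picture shows four tag-like plates in front of the skid. The handle's black grip is at scene (362,190) and top (220,130), along the pipe, so the valve is open. Next I'll enlarge the crops.

```bash
cat > h.py <<'E'
import numpy as np, cv2, json, glob
from bench import *
def cam(n):
    return read_camera(n)
def ray(c,uv):
    p=cv2.undistortPoints(np.array([[uv]],float),c["mtx"],np.array(c["distortion"]))[0,0]
    d=c["R"].T@np.array([p[0],p[1],1.]); o=-c["R"].T@c["t"]
    return o,d/np.linalg.norm(d)
def atz(c,uv,z):
    o,d=ray(c,uv); return o+d*(z-o[2])/d[2]
def tri(c1,uv1,c2,uv2):
    o1,d1=ray(c1,uv1);o2,d2=ray(c2,uv2)
    A=np.stack([d1,-d2],1); s=np.linalg.lstsq(A,o2-o1,rcond=None)[0]
    a=o1+s[0]*d1;b=o2+s[1]*d2
    return (a+b)/2,np.linalg.norm(a-b)
def proj(c,X):
    r,_=cv2.Rodrigues(c["R"])
    return cv2.projectPoints(np.atleast_2d(np.array(X,float)),r,c["t"],c["mtx"],np.array(c["distortion"]))[0][:,0]
def crop(c,u0,v0,w,h,k,fn,pts=None):
    im=c["img"][v0:v0+h,u0:u0+w,::-1]
    im=cv2.resize(im,None,fx=k,fy=k,interpolation=cv2.INTER_CUBIC)
    for u in range((u0//10+1)*10,u0+w,10):
        x=int((u-u0+.5)*k); L=8 if u%50 else 16
        cv2.line(im,(x,0),(x,L),(0,255,255),1)
        if u%20==0: cv2.putText(im,str(u),(x-10,26),0,.35,(0,255,255),1)
    for v in range((v0//10+1)*10,v0+h,10):
        y=int((v-v0+.5)*k); cv2.line(im,(0,y),(8,y),(0,255,255),1)
        if v%20==0: cv2.putText(im,str(v),(10,y+4),0,.35,(0,255,255),1)
    if pts is not None:
        for p in pts: cv2.circle(im,(int((p[0]-u0+.5)*k),int((p[1]-v0+.5)*k)),3,(0,0,255),1)
    cv2.imwrite(fn,im)
E
python3 - <<'E'
from h import *
c=cam("top"); s=cam("scene")
crop(c,190,100,130,100,6,"pics/t1.png")
crop(c,215,180,180,130,4.4,"pics/t2.png")
crop(s,300,160,110,160,3.7,"pics/s1.png")
for p in [(238,245),(304,237),(367,213),(360,280)]:
    x=atz(c,p,.006);print(p,x,np.hypot(*x[:2]))
E
```

```text
(238, 245) [0.39798524 0.07564264 0.006     ] 0.4051099362740825
(304, 237) [ 0.42595958 -0.12583325  0.006     ] 0.44415714917427135
(367, 213) [ 0.50348564 -0.31957454  0.006     ] 0.5963435840036102
(360, 280) [ 0.2989732 -0.2973357  0.006    ] 0.42165565094103297
```

View pics/t1.png

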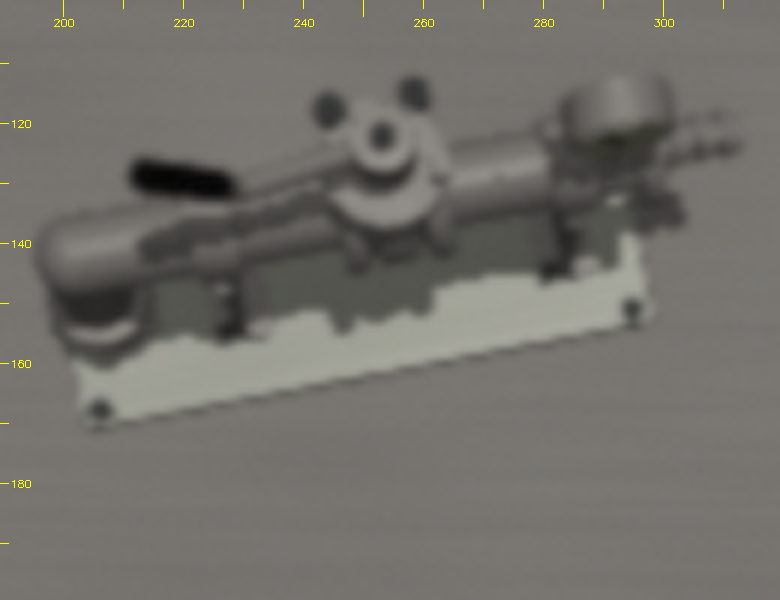

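View pics/t2.png

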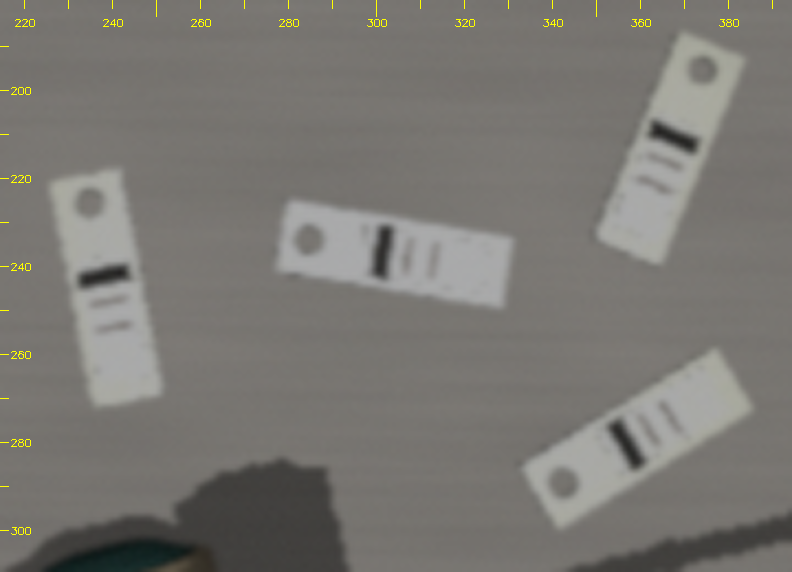

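View pics/s1.png

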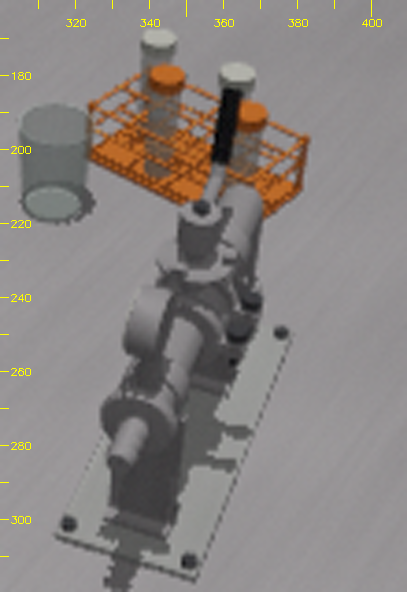

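The tag I need is the one centred near top (367,213). It is 0.596 m from the base, and the others are 0.44 m or less. Its hole is at (374,195). I'll now fit the valve, handle and tag poses.

```bash
cat >> h.py <<'E'
def W(v,yaw,X):
    c,s=np.cos(yaw),np.sin(yaw); R=np.array([[c,-s,0],[s,c,0],[0,0,1]])
    return np.atleast_2d(X)@R.T+np.array([v[0],v[1],0])
def grip_pts(v,yaw,zc,th):
    # handle at joint th: direction in valve frame: 0->-x, pi/2->+y
    e=np.array([-np.cos(th),np.sin(th),0]); up=np.array([0,0,1.]); t=np.cross(up,e)
    a=np.radians(58); d=np.cos(a)*e+np.sin(a)*up; n=np.cross(d,t)
    P=[]
    base=e*.066+up*zc
    for s in (.013,.070):
        for q in np.linspace(0,2*np.pi,24,endpoint=False):
            P.append(base+s*d+.0075*(np.cos(q)*t+np.sin(q)*n))
    return W(v,yaw,np.array(P))
def grip_poly_moment(c,v,yaw,zc,th):
    p=proj(c,grip_pts(v,yaw,zc,th)).astype(np.float32)
    h=cv2.convexHull(p); m=cv2.moments(h)
    return np.array([m['m10']/m['m00'],m['m01']/m['m00']]),np.sqrt(m['m00']),h
def dark(c,box,bg=None):
    u0,v0,u1,v1=box
    g=c["img"][v0:v1,u0:u1].astype(float).max(2)
    return g
E
python3 - <<'E'
from h import *
from scipy.optimize import least_squares
c=cam("top"); s=cam("scene")
def cen(c,box,bg,fg=8):
    u0,v0,u1,v1=box
    g=c["img"][v0:v1,u0:u1].astype(float).max(2)
    w=np.clip((bg-g)/(bg-fg),0,1); w[w<.35]=0
    V,U=np.mgrid[v0:v1,u0:u1]
    return np.array([(w*U).sum(),(w*V).sum()])/w.sum(),np.sqrt(w.sum())
print(c["img"][126:134,208:234].max(2)); print(s["img"][180:208,354:370].max(2))
mt=cen(c,(208,122,234,136),110); ms=cen(s,(353,180,372,208),110)
print(mt,ms)
corn=[(c,(204.0,170.0),(-.055,.175,.008)),(c,(298.2,153),(-.055,-.125,.008)),(s,(314.4,304.6),(-.055,-.125,.008)),(s,(352.3,316.3),(.055,-.125,.004)),(s,(378.6,250.),(.055,.175,.008))]
def f(p,full=0):
    r=[]
    for cc,uv,X in corn: r+=list((proj(cc,W(p[:2],p[2],X))[0]-uv))
    for cc,m in((c,mt),(s,ms)):
        r+=list(2*(grip_poly_moment(cc,p[:2],p[2],p[3],np.pi/2)[0]-m[0]))
    return np.array(r)
q=least_squares(f,[.62,0,.2,.22]); p=q.x
print(p,np.round(q.fun,2)); print(grip_poly_moment(c,p[:2],p[2],p[3],np.pi/2)[1],grip_poly_moment(s,p[:2],p[2],p[3],np.pi/2)[1])
h=[grip_poly_moment(x,p[:2],p[2],p[3],np.pi/2)[2][:,0] for x in(c,s)]
ring=lambda z,r:W(p[:2],p[2],[[r*np.cos(a),r*np.sin(a),z] for a in np.linspace(0,6.28,16)])
pl=W(p[:2],p[2],[[x,y,.008] for x in(-.055,.055) for y in(-.125,.175)])
crop(c,190,100,130,100,6,"pics/t3.png",list(h[0])+list(proj(c,pl))+list(proj(c,ring(.028+p[3],.015)))+list(proj(c,ring(.196,.015))))
crop(s,300,160,110,160,3.7,"pics/s3.png",list(h[1])+list(proj(s,pl))+list(proj(s,ring(.028+p[3],.015))))
E
```

```text
[[120 119 117 108  89  74  71  78  85  94 100 102 103 105 110 112 116 119
  120 121 122 122 124 123 123 123]
 [120 119 115  93  61  36  31  36  42  47  53  56  59  68  79  87  95 102
  106 111 118 120 122 121 120 119]
 [120 119 109  80  41  17  12  14  13  12  14  17  21  27  36  42  51  57
   63  79 100 111 116 114 113 115]
 [119 118 106  76  36  10  11   9   8  11  10  10  10   8   8  11  14  16
   23  42  67  90 105 112 115 116]
 [119 118 110  84  47  23  15  11   9   7   8   8   8   7   9  10  11   8
   10  20  44  74  96 108 113 111]
 [118 118 115  99  73  50  35  27  24  22  16  15  17  14  12  10   9  10
    9  16  35  65  85  99 100  96]
 [119 119 118 113 100  84  68  61  58  54  47  44  46  42  36  30  26  23
   25  29  42  61  77  85  91  91]
 [116 115 115 113 109 100  93  91  89  88  83  80  85  84  77  73  69  68
   68  67  70  77  83  92 101 104]]
[[144 145 145 145 141 102 151 170 176 175 175 175 175 173 170 151]
 [143 144 145 144 140  94  89 124 164 168 169 169 167 150 114 144]
 [146 146 144 144 141  98  90  88  84  88  83  88  92  94  99 145]
 [151 147 145 143 140 114 
[... 1271 characters left out ...]
2  15  22  63  92  95 100 103 107 107 110]
 [117 149 129  42  42  23  24  32  86  95  99  93 101 110 105 112]
 [139 166 138  93  91  65  59  63  78 100 106  99 103 119  99 116]
 [180 180 178 103 116 119 108 125 106  95  90 104 119 106 106 105]
 [133 122 150 105 115 117 107 135 156 123 115 124 111  93 104 126]
 [182 132 101 117 126 116 101  92 101 147 164 135 112 125 148 179]]
(array([219.97848515, 129.78195773]), np.float64(8.827319447456912)) (array([360.63885074, 193.67149044]), np.float64(9.633988036643812))
[0.7089537  0.03081238 0.23051821 0.23919593] [ -0.76   3.8   -0.39   0.99  -0.6   -2.89  -0.25  -2.14  -1.58  -3.15
  -5.9   -4.35   3.73 -13.96]
10.42848221078801 10.736361421250143
```

View pics/t3.png

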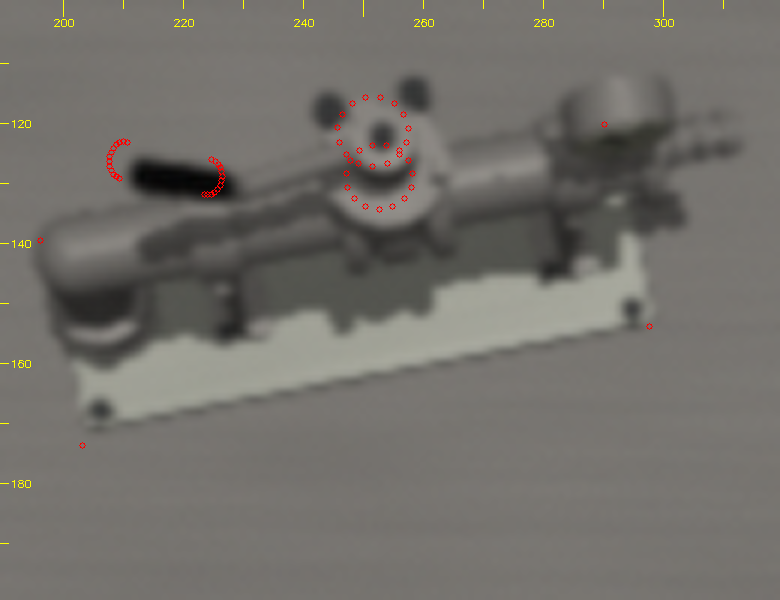

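View pics/s3.png

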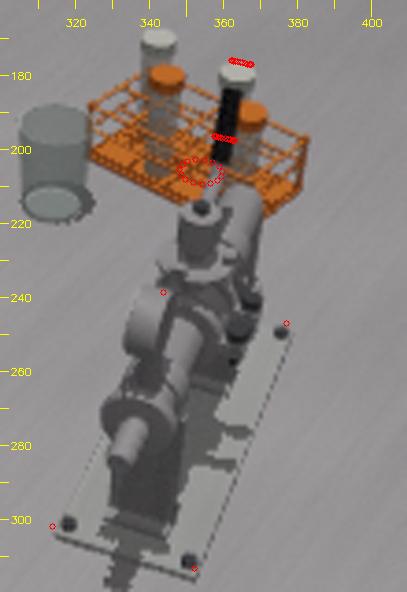

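The joint fit is inconsistent: the grip model misses by several pixels. I'll fit the plate on its own, then fit the grip with its angle free.

Run:
```python
from h import *
from scipy.optimize import least_squares
c=cam("top"); s=cam("scene")
mt=np.array([220.0,129.6]); ms=np.array([360.64,193.6])
corn=[(c,(204.0,170.0),(-.055,.175,.008)),(c,(298.2,153),(-.055,-.125,.008)),(s,(314.4,304.6),(-.055,-.125,.008)),(s,(352.5,315.5),(.055,-.125,.008)),(s,(378.6,250.),(.055,.175,.008))]
def f(p):
    r=[]
    for cc,uv,X in corn: r+=list((proj(cc,W(p[:2],p[2],X))[0]-uv))
    return np.array(r)
q=least_squares(f,[.62,0,.2]); p=q.x
print(p,np.round(q.fun,2))
X,e=tri(c,mt,s,ms); print("grip tri",X,e, "stem top->",)
d=X[:2]-p[:2]; print(np.linalg.norm(d),np.arctan2(d[1],d[0])-p[2]-np.pi/2, X[2]-.0415*np.sin(np.radians(58)))
# hub centre hole
print("hub",tri(c,(253,122),s,(354,215.8)))
crop(s,290,230,100,100,6,"pics/s4.png",proj(s,W(p[:2],p[2],[[x,y,.008] for x in(-.055,.055) for y in(-.125,.175)])))
crop(s,335,170,50,90,6.5,"pics/s5.png")
```

```text
[0.71636278 0.02555768 0.20863415] [ 0.41  0.34  1.13 -0.39 -0.14 -1.17  0.09  0.1   0.91 -0.86]
grip tri [0.6888403  0.11148031 0.25455198] 0.001333766504650553 stem top->
0.0902229729011669 0.10135631225040576 0.21935798720256733
hub (array([0.71484675, 0.02811792, 0.2395678 ]), np.float64(0.0017660602224948254))
```

View pics/s4.png

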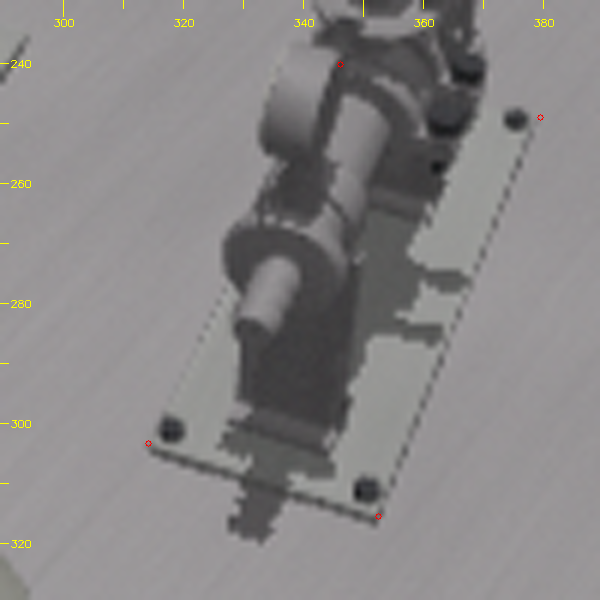

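View pics/s5.png

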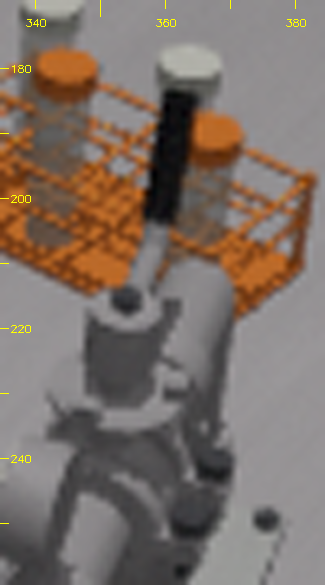

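```bash
python3 -m creep '{"claw":[60,60,60,40,40,40,40,40,40,40,40,40],"slide":[[0,0,44],[0,0,44],[0,0,44],[27,35,0],[27,35,0],[27,35,0],[27,35,0],[27,35,0],[27,35,0],[27,35,0],[27,35,0],[27,35,0]],"dr":[[0,0,0],[0,0,0],[0,0,0],[0,0,4.8],[0,0,4.8],[0,0,4.8],[0,0,4.8],[0,0,4.8],[0,0,4.8],[0,0,4.8],[0,0,4.8],[0,0,4.8]]}' 20
```

```text
clock: 1.6
ee_pos: [0.4559, -0.2179, 0.3517]
tcp_rot: [0.0, 0.843, 0.538, 0.0]
wrist_force: [0.2, -0.6, -0.1]
width: 0.0401
```

```bash
python3 -m creep '{"claw":[40,40,40,40,40,40,40,40,40,40],"slide":[[26,36,0],[26,36,0],[26,36,0],[26,36,0],[26,36,0],[26,36,0],[26,36,0],[26,36,0],[26,37,0],[0,0,0]],"dr":[[0,0,4.7],[0,0,4.7],[0,0,4.7],[0,0,4.7],[0,0,4.7],[0,0,4.7],[0,0,4.7],[0,0,4.7],[0,0,4.7],[0,0,0]]}'
python3 - <<'E'
from h import *
c=cam("top"); s=cam("scene"); print(get_obs()['ee_pos'],get_obs()['qpos'])
crop(c,170,70,130,100,6,"pics/t6.png"); crop(s,310,120,110,110,5,"pics/s6.png")
E
```

```text
clock: 2.6
ee_pos: [0.6914, 0.1105, 0.3488]
tcp_rot: [-0.001, 0.591, 0.806, 0.001]
wrist_force: [0.0, -0.2, 0.1]
width: 0.0402
[0.68918329 0.10616336 0.3503476 ] [ 5.35302593e-02  4.42587405e-01  9.36702307e-01 -7.12799618e-04
  1.76418703e+00 -2.46788876e-01]
```

View pics/s6.png

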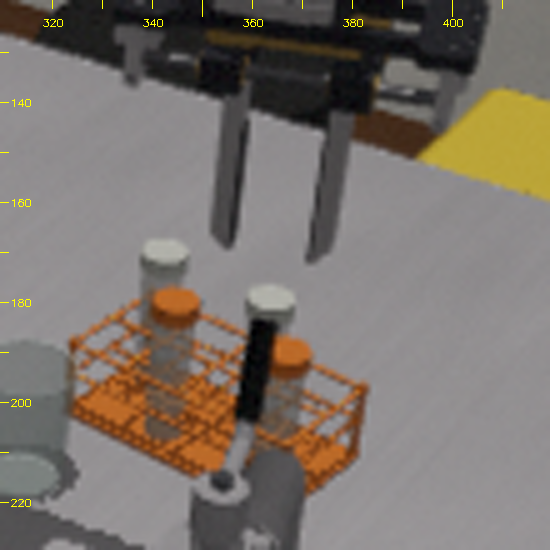

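The fingers straddle the line of the grip, with the tips at (354,168) and (372,171). Lowering onto the handle now.

```bash
python3 -m creep '{"claw":[40,40,40,40,40,40],"slide":[[0,0,-20],[0,0,-20],[0,0,-20],[0,0,-20],[0,0,-24],[0,0,0]],"dr":[[0,0,0],[0,0,0],[0,0,0],[0,0,0],[0,0,0],[0,0,0]]}'
python3 - <<'E'
from h import *
c=cam("top"); s=cam("scene"); print(get_obs()['ee_pos'])
crop(c,170,70,130,100,6,"pics/t7.png"); crop(s,310,130,110,110,5,"pics/s7.png")
# arc plan
S=np.array([.7155,.0268]); a0=107.3
prev=None
for k in range(0,13):
    a=np.radians(a0+k*8); P=S+.085*np.array([np.cos(a),np.sin(a)])
    if prev is not None: print(k*8,np.round((P-prev)*1000,1))
    prev=P
E
```

```text
clock: 3.3
ee_pos: [0.6863, 0.1035, 0.2447]
tcp_rot: [-0.002, 0.595, 0.804, -0.002]
wrist_force: [-0.8, -0.2, -0.9]
width: 0.0404
[0.68862864 0.10415495 0.24837211]
8 [-11.   -4.3]
16 [-10.3  -5.8]
24 [-9.4 -7.2]
32 [-8.3 -8.4]
40 [-7.1 -9.5]
48 [ -5.7 -10.4]
56 [ -4.2 -11.1]
64 [ -2.6 -11.6]
72 [ -1.  -11.8]
80 [  0.7 -11.8]
88 [  2.3 -11.6]
96 [  3.9 -11.2]
```

View pics/s7.png

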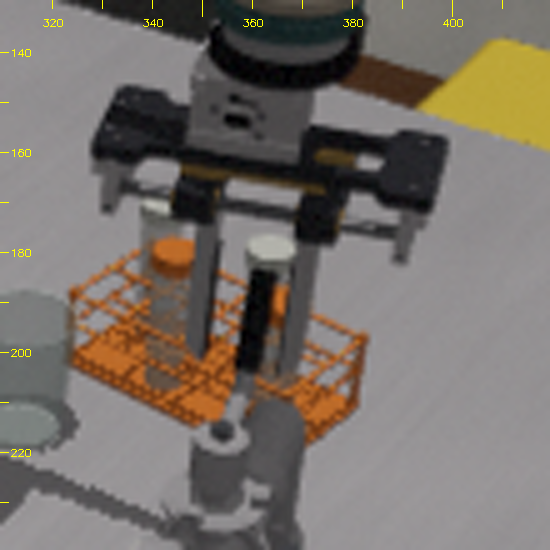

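```bash
python3 -m creep '{"claw":[40,40,40,40,40,40,40,40,40,40],"slide":[[-11,-4.3,0],[-10.3,-5.8,0],[-9.4,-7.2,0],[-8.3,-8.4,0],[-7.1,-9.5,0],[-5.7,-10.4,0],[-4.2,-11.1,0],[-2.6,-11.6,0],[-1,-11.8,0],[0,0,0]],"dr":[[0,0,8],[0,0,8],[0,0,8],[0,0,8],[0,0,8],[0,0,8],[0,0,8],[0,0,8],[0,0,8],[0,0,0]]}'
python3 - <<'E'
from h import *
c=cam("top"); s=cam("scene"); print(get_obs()['ee_pos'],get_obs()['wrist_force'])
crop(s,310,130,110,110,5,"pics/s8.png")
E
```

```text
clock: 4.4
ee_pos: [0.6315, 0.0254, 0.2498]
tcp_rot: [0.003, 0.007, 1.0, 0.001]
wrist_force: [2.2, 3.0, -0.2]
width: 0.0396
[0.63084635 0.02542149 0.24971551] [1.35446904 2.19652654 0.17321497]
```

View pics/s8.png

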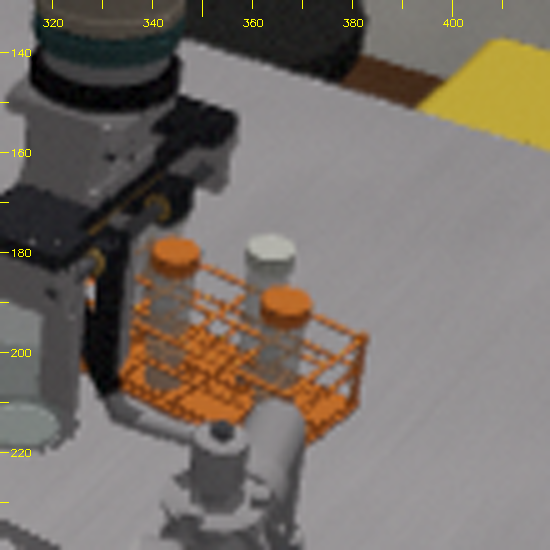

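```bash
python3 -m creep '{"claw":[40,40,40,40],"slide":[[0.2,-5.9,0],[0.6,-5.9,0],[1,-5.8,0],[0,0,0]],"dr":[[0,0,4],[0,0,4],[0,0,4],[0,0,0]]}'
python3 -m creep '{"claw":[40,40],"slide":[[0.5,-2.5,0],[0,0,0]],"dr":[[0,0,0],[0,0,0]]}'
python3 -m creep '{"claw":[40,40],"slide":[[0.5,-2.5,0],[0,0,0]],"dr":[[0,0,0],[0,0,0]]}'
```

```text
clock: 4.9
ee_pos: [0.6328, 0.009, 0.2496]
tcp_rot: [0.003, -0.097, 0.995, 0.001]
wrist_force: [3.5, 2.7, 1.2]
width: 0.0399
clock: 5.1
ee_pos: [0.6328, 0.007, 0.2495]
tcp_rot: [0.002, -0.097, 0.995, 0.001]
wrist_force: [2.0, 5.3, 3.2]
width: 0.0402
clock: 5.3
ee_pos: [0.6329, 0.0046, 0.2495]
tcp_rot: [0.002, -0.097, 0.995, 0.001]
wrist_force: [1.3, 4.7, 1.9]
width: 0.0399
```

```bash
for i in 1 2 ; do python3 -m creep '{"claw":[40,40],"slide":[[0.4,-1.5,0],[0,0,0]],"dr":[[0,0,0],[0,0,0]]}'|egrep "ee|force"; done
python3 - <<'E'
from h import *
c=cam("top"); s=cam("scene"); print(get_obs()['ee_pos'],get_obs()['wrist_force'])
crop(s,310,130,110,110,5,"pics/s9.png")
crop(c,190,80,130,100,6,"pics/t9.png")
E
```

```text
ee_pos: [0.633, 0.0033, 0.2495]
wrist_force: [0.0, 4.1, 2.3]
ee_pos: [0.6331, 0.0018, 0.2495]
wrist_force: [-0.0, 5.4, 2.6]
[0.63309346 0.00178879 0.24949272] [0.42692913 5.44216802 2.90145887]
```

View pics/s9.png

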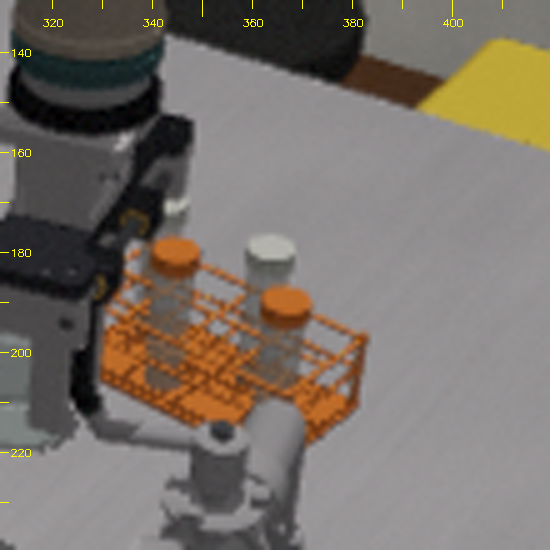

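View pics/t9.png

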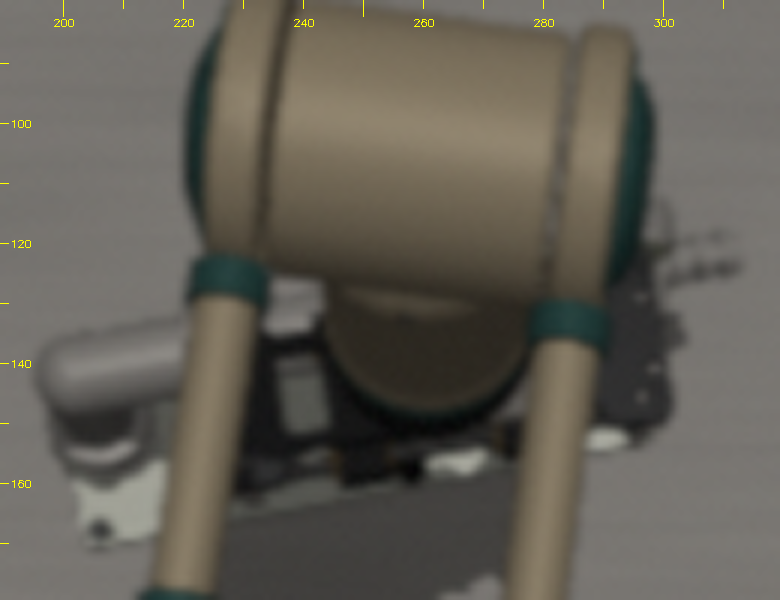

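The force is still at friction level, about 5 N, so it hasn't reached the stop yet. I'll keep going in small steps.

```bash
for i in 1 2 3; do python3 -m creep '{"claw":[40,40],"slide":[[0.3,-1.5,0],[0,0,0]],"dr":[[0,0,0],[0,0,0]]}'|egrep "ee|force"; done
```

```text
ee_pos: [0.6332, 0.0003, 0.2495]
wrist_force: [-0.3, 5.2, 2.3]
ee_pos: [0.6334, -0.0011, 0.2495]
wrist_force: [-0.1, 4.5, 3.0]
ee_pos: [0.6335, -0.0025, 0.2495]
wrist_force: [-0.7, 6.0, 3.2]
```

```bash
for i in 1 2 3; do python3 -m creep '{"claw":[40,40],"slide":[[0.3,-1.2,0],[0,0,0]],"dr":[[0,0,0],[0,0,0]]}'|egrep "ee|force"; done
```

```text
ee_pos: [0.6337, -0.0033, 0.2495]
wrist_force: [-1.8, 5.9, 3.1]
ee_pos: [0.6337, -0.0034, 0.2495]
wrist_force: [-1.3, 7.4, 3.4]
ee_pos: [0.6337, -0.0034, 0.2494]
wrist_force: [-2.5, 10.6, 3.5]
```

The tool stopped advancing at y = -0.0034 while the force climbed to about 10 N, so the handle is at its closed stop. I'll back off, lift and look.

```bash
python3 -m creep '{"claw":[40,40,40,40,40,60,94,94,94,94,94,94],"slide":[[-1,5,0],[0,3,15],[0,0,40],[0,0,45],[-20,-30,15],[-20,-40,0],[-20,-40,0],[-20,-40,0],[-20,-40,0],[-20,-40,0],[-15,-45,0],[0,0,0]],"dr":[[0,0,0],[0,0,0],[0,0,0],[0,0,0],[0,0,0],[0,0,0],[0,0,0],[0,0,0],[0,0,0],[0,0,0],[0,0,0],[0,0,0]]}'
python3 - <<'E'
from h import *
c=cam("top"); s=cam("scene"); print(get_obs()['ee_pos'],get_obs()['qpos'])
cv2.imwrite("pics/ta.png",c["img"][:,:,::-1]);cv2.imwrite("pics/sa.png",s["img"][:,:,::-1])
import pickle; pickle.dump((c,s),open("a.pkl","wb"))
E
```

```text
clock: 8.2
ee_pos: [0.496, -0.2811, 0.3628]
tcp_rot: [-0.001, -0.093, 0.996, -0.002]
wrist_force: [-0.1, -0.2, 0.0]
width: 0.0917
[ 0.49793808 -0.27645609  0.36291712] [-6.28520048e-01  2.24381731e-01  1.23090043e+00 -7.03781805e-04
  1.68642332e+00 -2.39068106e+00]
```

View pics/ta.png

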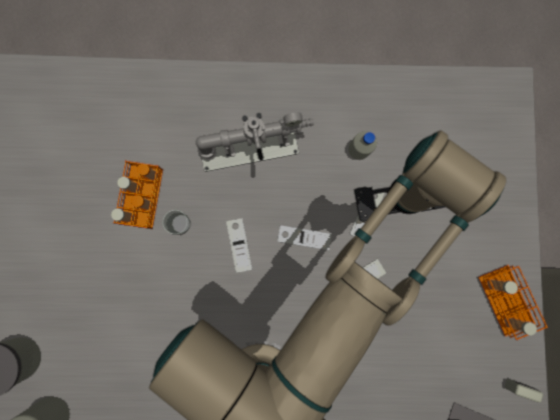

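View pics/sa.png

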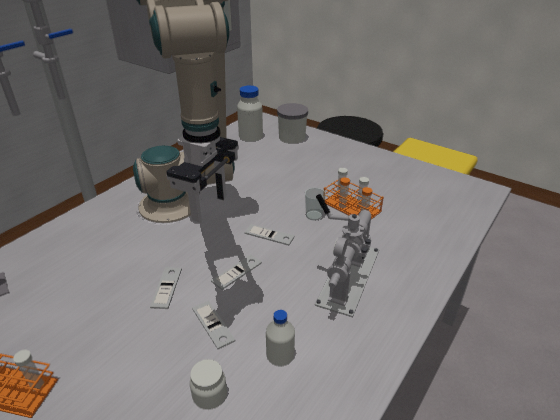

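Run:
```python
from h import *
import pickle
c,s=pickle.load(open("a.pkl","rb"))
crop(c,230,105,60,65,9,"pics/tb.png"); crop(s,305,180,70,70,8.5,"pics/sb.png")
i=cv2.imread("pics/top0.png"); c0=dict(c); c0["img"]=i[:,:,::-1]
i=cv2.imread("pics/scene0.png"); s0=dict(s); s0["img"]=i[:,:,::-1]
crop(c0,340,180,60,70,8.5,"pics/tc.png"); crop(s0,185,295,60,60,8.5,"pics/sc.png")
```

```text
(no output)
```

View pics/tb.png

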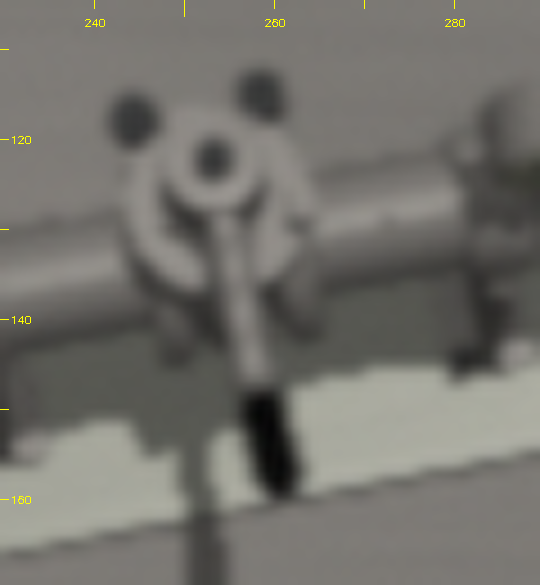

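View pics/sb.png

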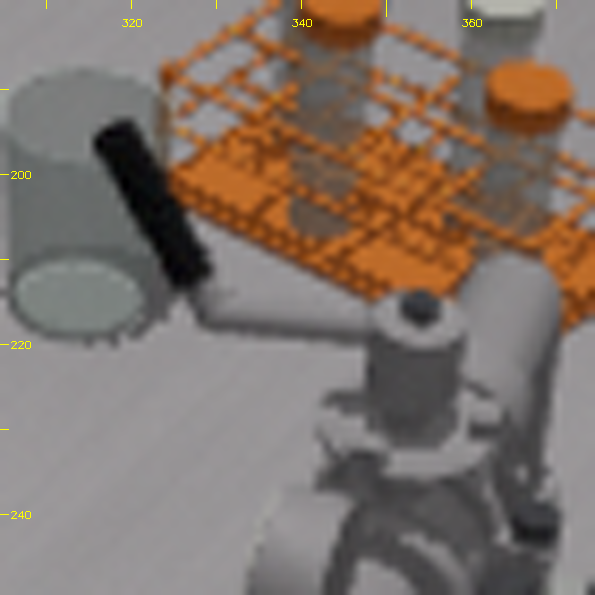

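View pics/tc.png

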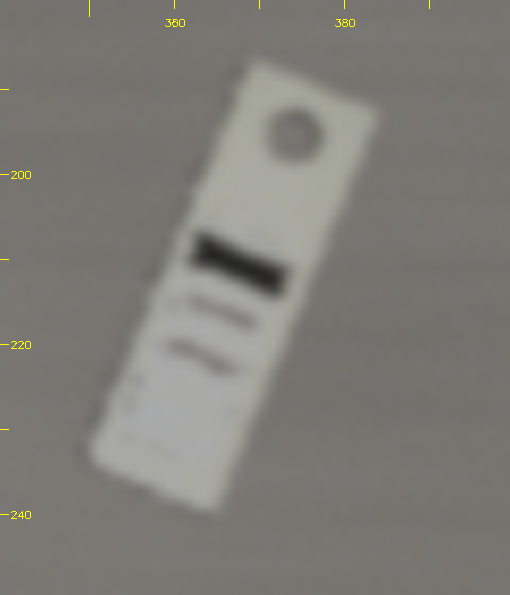

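View pics/sc.png

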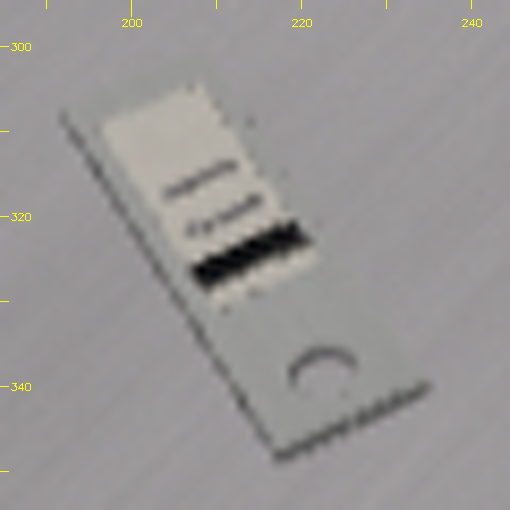

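```bash
cat > fit.py <<'E'
from h import *
from scipy.optimize import least_squares, minimize
import pickle
c,s=pickle.load(open("a.pkl","rb"))
def dk(c,box,thr=55):
    u0,v0,u1,v1=box
    g=c["img"][v0:v1,u0:u1].max(2).astype(np.float32)
    return g,(u0,v0)
def moms(c,box,thr):
    g,(u0,v0)=dk(c,box); k=8
    G=cv2.resize(g,None,fx=k,fy=k,interpolation=cv2.INTER_LINEAR)
    m=(G<thr).astype(np.uint8)
    n,l,st,ce=cv2.connectedComponentsWithStats(m); i=1+np.argmax(st[1:,4])
    M=cv2.moments((l==i).astype(np.uint8),True)
    cen=np.array([M['m10'],M['m01']])/M['m00']
    cov=np.array([[M['mu20'],M['mu11']],[M['mu11'],M['mu02']]])/M['m00']
    return (cen+.5)/k-.5+np.array([u0,v0]), cov/k/k
def hm(h):
    M=cv2.moments((h*16).astype(np.float32)); 
    return np.array([M['m10'],M['m01']])/M['m00']/16, np.array([[M['mu20'],M['mu11']],[M['mu11'],M['mu02']]])/M['m00']/256
def ends(m):
    cen,cov=m; w,v=np.linalg.eigh(cov); a=v[:,1]*np.sign(v[1,1])*np.sqrt(12*w[1])/2
    return np.r_[cen-a,cen+a]
ot=ends(moms(c,(250,140,270,165),65)); os_=ends(moms(s,(312,188,334,218),65))
print(ot,os_)
corn=[(c,(204.0,170.0),(-.055,.175,.008)),(c,(298.2,153),(-.055,-.125,.008)),(s,(314.4,304.6),(-.055,-.125,.008)),(s,(352.5,315.5),(.055,-.125,.008)),(s,(378.6,250.),(.055,.175,.008))]
def f(p,parts=0):
    r=[]
    for cc,uv,X in corn: r+=list((proj(cc,W(p[:2],p[2],X))[0]-uv)*.7)
    for cc,o in((c,ot),(s,os_)):
        h=grip_poly_moment(cc,p[:2],p[2],p[3],0)[2][:,0]
        r+=list(ends(hm(h))-o)
    return np.array(r)
q=least_squares(f,[.71,.02,.2,.22],x_scale=.01); p=q.x
print("valve",p,np.round(q.fun,2))
# grip only
X,e=tri(c,ot[:2],s,os_[2:]);Y,e2=tri(c,ot[2:],s,os_[:2]); print("bottom",X,e,"top",Y,e2,"len",np.linalg.norm(X-Y),(Y-X)/np.linalg.norm(Y-X))
print("hub",tri(c,(230+213/9-.5,105+159/9-.5),s,(305+420/8.5-.5,180+307/8.5-.5)))
a=np.radians(58); L=W(p[:2],p[2],[[-.066,0,p[3]],[-.066-.013*np.cos(a),0,p[3]+.013*np.sin(a)],[-.066-.07*np.cos(a),0,p[3]+.07*np.sin(a)]]); print("crook,gripstart,end",L)
# tag
tc=np.array([(369.3,186.6),(384,192.4),(365.1,239.7),(350.3,233.4)]); ho=(374.1,195.5)
loc=np.array([(.08,.025,.006),(.08,-.025,.006),(-.08,-.025,.006),(-.08,.025,.006)])
scn=np.array([(192.0,308.0),(217.0,348.),(235.2,340.0)])
def g(p):
    r=list((proj(c,W(p[:2],p[2],loc))-tc).ravel())+list((proj(c,W(p[:2],p[2],(.06,0,.006)))-np.array(ho)).ravel())
    return np.array(r)
q=least_squares(g,[.5,-.32,0]); print("tag",q.x,np.round(q.fun,2)); t=q.x
print("hole",W(t[:2],t[2],(.06,0,.003)),"grasp -20",W(t[:2],t[2],(-.02,0,.003)))
print("scene corners",proj(s,W(t[:2],t[2],loc*[1,1,0])).round(1).tolist())
E
python3 fit.py
```

```text
[257.81272808 147.80543516 260.94416603 158.95736818] [317.57003654 194.4999835  327.3766413  213.00906605]
valve [0.71610006 0.02679839 0.21204994 0.21925764] [ 0.07  0.42  0.53 -0.32  0.1  -0.97  0.28 -0.16  0.58 -0.83  0.76 -0.22
  0.6   0.39  0.41 -0.12  1.02  0.17]
bottom [0.64671073 0.01264852 0.22943517] 0.007816892871222197 top [0.61139728 0.00565405 0.27837484] 0.0019838904876536205 len 0.06075404416785436 [-0.58125277 -0.11512761  0.80553761]
hub (array([0.71444645, 0.02778128, 0.24013752]), np.float64(0.0013074104868795553))
crook,gripstart,end [[0.65157836 0.01290774 0.21925764]
 [0.64484371 0.01145786 0.23028227]
 [0.61531487 0.0051007  0.27862101]]
tag [ 0.5036151  -0.32007096 -0.38132961] [-0.11 -0.41  0.17  0.01  0.03  0.38 -0.3   0.31  0.2  -0.31]
hole [[ 0.55930534 -0.34240025  0.003     ]] grasp -20 [[ 0.48505168 -0.31262786  0.003     ]]
scene corners [[235.4, 340.1], [217.8, 348.8], [191.8, 308.4], [208.3, 301.2]]
```

Valve closed: the grip at top (259,153) points square to the pipe, and the crook height fits at 0.219 m. The tag pose agrees in both cameras to under 1 px. Going to the tag.

```bash
python3 -m creep '{"claw":[94,94,94,94,94,94,94,94,94,94],"slide":[[-3,-7,-40],[-3,-7,-40],[-3,-7,-40],[-3,-7,-40],[-1,-8,-40],[0,0,-40],[0,0,-40],[0,0,-38],[0,0,0],[0,0,0]],"dr":[[0,0,-6.5],[0,0,-6.5],[0,0,-6.5],[0,0,-6.5],[0,0,-6.5],[0,0,0],[0,0,0],[0,0,0],[0,0,0],[0,0,0]]}'
python3 - <<'E'
from h import *
s=cam("scene"); o=get_obs();print(o['ee_pos'],o['tcp_rot'],o['qpos'])
crop(s,160,260,120,100,6,"pics/sd.png")
E
```

```text
clock: 9.3
ee_pos: [0.4866, -0.3105, 0.045]
tcp_rot: [-0.0, 0.184, 0.983, 0.0]
wrist_force: [0.4, -0.2, 0.4]
width: 0.0939
[ 0.48746061 -0.31141     0.04625324] [ 1.16993233e-03  1.84607940e-01  9.82811326e-01 -6.61854640e-04] [-6.88737433e-01  4.25517554e-01  1.74572085e+00 -3.84135714e-05
  9.67666099e-01 -1.88816581e+00]
```

View pics/sd.png

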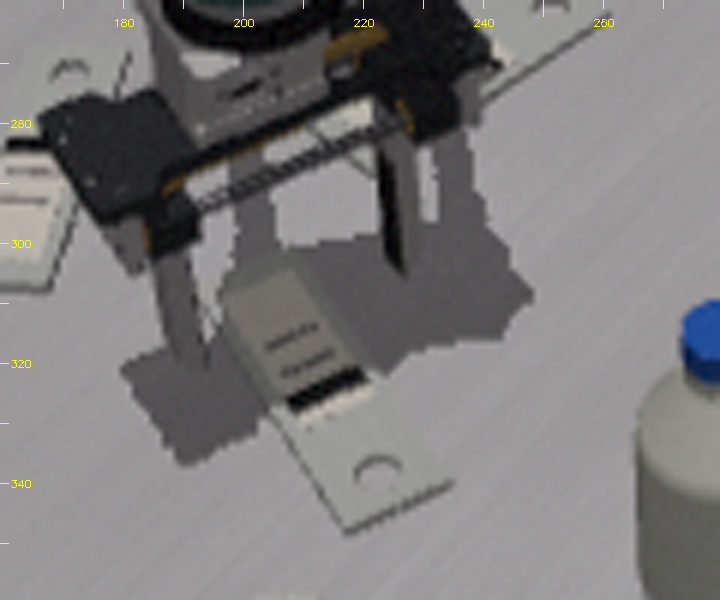

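The fingers straddle the tag's middle. Lowering and gripping.

```bash
python3 -m creep '{"claw":[94,94,94],"slide":[[-2,-1,-20],[0,0,-10],[0,0,0]],"dr":[[0,0,-0.5],[0,0,0],[0,0,0]]}'
python3 -m creep '{"claw":[40,40,40,40,40,40,40],"slide":[[0,0,0],[0,0,0],[0,0,0],[0,0,0],[0,0,0],[0,0,0],[0,0,0]],"dr":[[0,0,0],[0,0,0],[0,0,0],[0,0,0],[0,0,0],[0,0,0],[0,0,0]]}' 50
```

```text
clock: 9.65
ee_pos: [0.4841, -0.3122, 0.015]
tcp_rot: [0.0, 0.189, 0.982, -0.0]
wrist_force: [-0.7, 1.0, 0.3]
width: 0.0942
clock: 10.35
ee_pos: [0.4839, -0.3123, 0.0146]
tcp_rot: [0.0, 0.19, 0.982, 0.0]
wrist_force: [-0.2, -0.0, 1.4]
width: 0.0495
```

```bash
cat > plan.py <<'E'
from h import *
from scipy.spatial.transform import Rotation as Ro
V=np.array([.7161,.0268]); yaw=.2120; zc=.2193
a=np.radians(58)
X=np.array([np.cos(yaw),np.sin(yaw),0]); Z=np.array([0,0,1.])
d=-X*np.cos(a)+Z*np.sin(a)   # grip axis upward
crook=np.array([V[0],V[1],0])-X*.066+Z*zc
hd=X*np.sin(a)+Z*np.cos(a)    # hole direction from TCP
tz=-d; tx=-hd; ty=np.cross(tz,tx)
Rt=np.stack([tx,ty,tz],1)
off=np.array([-.0812,0,.0116])
def rot(o=None):
    q=(o or get_obs())['tcp_rot']; return Ro.from_quat([q[1],q[2],q[3],q[0]])
def tcp(s): return crook+s*d-Rt@off
if __name__=="__main__":
    o=get_obs(); R=rot(o)
    print("now",o['ee_pos'],o['qpos'])
    print("hole now",o['ee_pos']+R.apply(off))
    for s in(.105,.07,.015): print(s,tcp(s),(tcp(s)-o['ee_pos'])*1000)
    print("rotvec deg",np.degrees((Ro.from_matrix(Rt)*R.inv()).as_rotvec()), "d",d*1000)
    # two step: yaw then tilt
E
python3 plan.py
```

```text
now [ 0.48393127 -0.31225278  0.01457788] [-6.93968353e-01  4.61137238e-01  1.78299102e+00  2.91850562e-04
  8.97478733e-01 -1.88337772e+00]
hole now [ 0.55929306 -0.34248765  0.00298247]
0.105 [ 0.5238525  -0.01457824  0.27515296] [ 39.92123005 297.67454221 260.5750818 ]
0.07 [ 0.54198444 -0.01067562  0.24547128] [ 58.05317089 301.57715596 230.89339844]
0.015 [ 0.57047749 -0.00454294  0.19882864] [ 86.54622077 307.7098347  184.25075315]
rotvec deg [ -2.76139627 -32.34344225  33.10662569] d [-518.05545249 -111.50324997  848.04809616]
```

```bash
python3 -m creep '{"claw":[40,40,40,40,40,40,40,40],"slide":[[0,0,15],[0,0,30],[0,0,40],[0,0,40],[0,0,40],[0,0,40],[0,0,40],[0,0,23]],"dr":[[0,0,0],[0,0,0],[0,0,0],[0,0,0],[0,0,0],[0,0,0],[0,0,0],[0,0,0]]}' 60
python3 -m creep '{"claw":[40,40,40,40,40,40,40,40,40,40,40],"slide":[[4,33,0],[4,33,0],[4,33,0],[4,33,0],[4,33,0],[4,33,0],[4,33,0],[4,33,0],[3,33,0],[0,0,0],[0,0,0]],"dr":[[-0.3,-3.6,3.7],[-0.3,-3.6,3.7],[-0.3,-3.6,3.7],[-0.3,-3.6,3.7],[-0.3,-3.6,3.7],[-0.3,-3.6,3.7],[-0.3,-3.6,3.7],[-0.3,-3.6,3.6],[-0.3,-3.6,3.6],[0,0,0],[0,0,0]]}'
python3 - <<'E'
from h import *
from plan import *
c=cam("top");s=cam("scene"); o=get_obs(); R=rot(o); print(o['ee_pos'],o['wrist_force'],o['width'])
h=o['ee_pos']+R.apply(off); print("hole",h,"target axis s",(h-crook)@d,"perp",((h-crook)-((h-crook)@d)*d)*1000, "normal err", np.degrees(np.arccos(-R.as_matrix()[:,2]@d)))
cor=o['ee_pos']+R.apply(off+np.array([[-.02,.025,-.003],[-.02,-.025,-.003],[.14,.025,-.003],[.14,-.025,-.003]]))
circ=o['ee_pos']+R.apply(off+np.array([[.0095*np.cos(q),.0095*np.sin(q),-.003] for q in np.linspace(0,6.28,20)]))
crop(c,220,90,100,100,6,"pics/te.png",np.r_[proj(c,cor),proj(c,circ)])
crop(s,270,140,120,110,6,"pics/se.png",np.r_[proj(s,cor),proj(s,circ)])
E
```

```text
clock: 11.15
ee_pos: [0.4845, -0.3128, 0.2859]
tcp_rot: [0.002, 0.19, 0.982, -0.001]
wrist_force: [-0.7, 0.0, -1.8]
width: 0.0489
clock: 12.25
ee_pos: [0.5183, -0.0151, 0.2822]
tcp_rot: [0.274, -0.102, 0.956, 0.029]
wrist_force: [0.4, -0.0, -0.5]
width: 0.0486
[ 0.51945601 -0.01623991  0.28286519] [ 0.84759063 -0.12345054 -1.08793266] 0.04858710088268922
hole [ 5.92766031e-01 -4.91275521e-04  3.16116075e-01] target axis s 0.11406691742846918 perp [ 0.28141436 -0.68501765  0.08184271] normal err 0.07885647869891864
```

View pics/te.png

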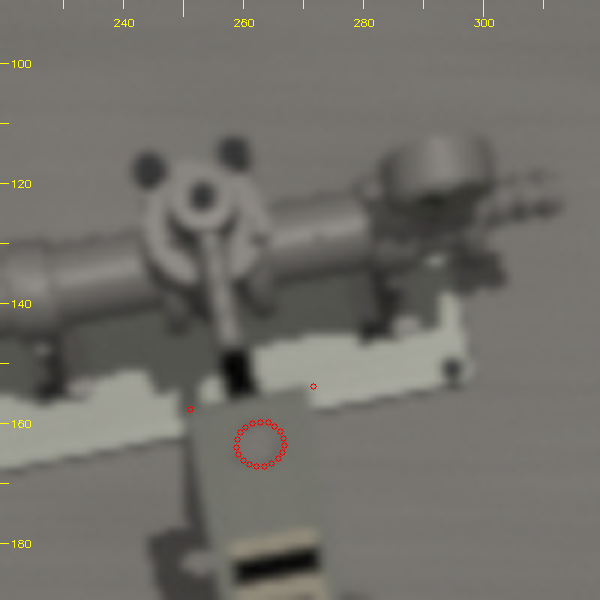

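View pics/se.png

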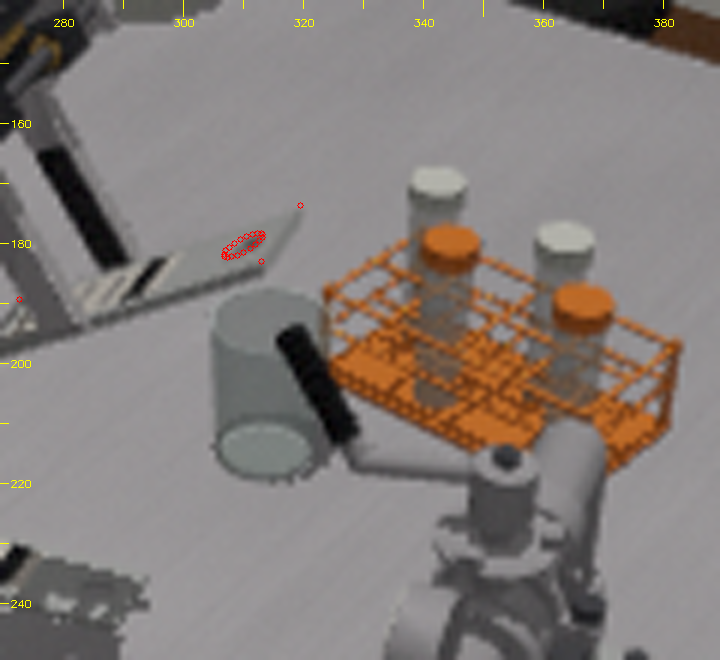

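Run:
```python
from h import *
from plan import *
c=cam("top");s=cam("scene"); o=get_obs()
crop(c,245,145,35,35,15,"pics/tf.png")
crop(s,285,160,50,55,12,"pics/sf.png")
```

```text
(no output)
```

View pics/tf.png

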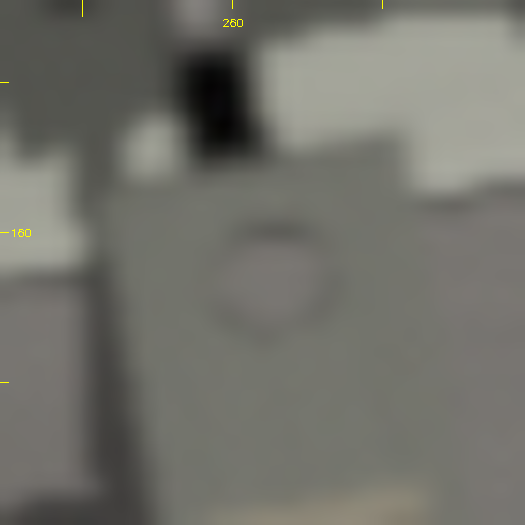

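View pics/sf.png

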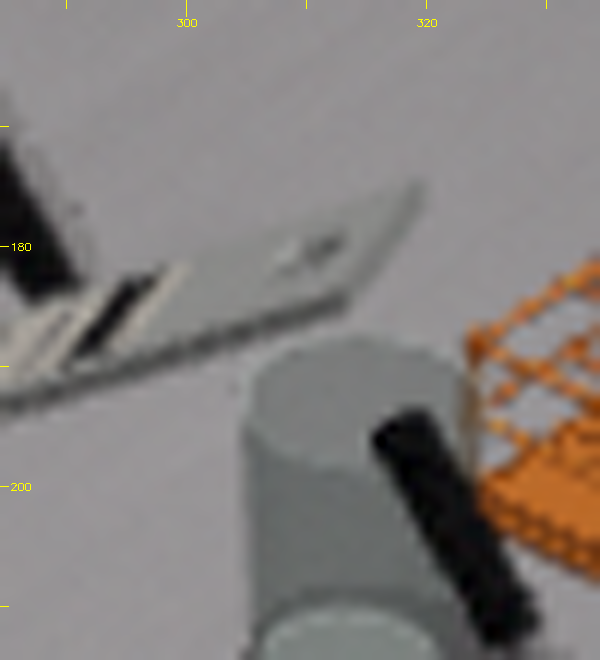

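```bash
cat >> fit.py <<'E'
print("---- grip only")
for thr in (50,65,80):
    ot=ends(moms(c,(250,140,270,165),thr)); os_=ends(moms(s,(312,188,334,218),thr))
    def f2(p):
        r=[]
        for cc,o in((c,ot),(s,os_)):
            h=grip_poly_moment(cc,p[:2],.212,p[2],0)[2][:,0]
            e=ends(hm(h)); r+=list((e[:2]+e[2:]-o[:2]-o[2:])/2)
            t=(o[2:]-o[:2]); 
            r.append((np.arctan2(*(e[2:]-e[:2]))-np.arctan2(*t))*np.linalg.norm(t)/2)
        return np.array(r)
    q=least_squares(f2,[.71,.02,.22],x_scale=.01); print(thr,q.x,np.round(q.fun,2))
p=q.x
h=[grip_poly_moment(x,p[:2],.212,p[2],0)[2][:,0] for x in(c,s)]
crop(c,240,135,35,35,15,"pics/tg.png",h[0]); crop(s,305,185,35,35,15,"pics/sg.png",h[1])
E
python3 fit.py | sed -n '/----/,$p'
```

```text
---- grip only
50 [0.71537644 0.02755065 0.21983397] [ 0.33  0.24 -0.11  0.69 -0.28  0.13]
65 [0.71504498 0.02802013 0.21793074] [ 0.2   0.59 -0.17  0.59  0.09  0.2 ]
80 [0.71595015 0.0274834  0.21864471] [ 0.56  0.41 -0.39  0.73 -0.17  0.35]
```

```bash
cd pics; python3 -c "
import cv2,numpy as np
cv2.imwrite('g.png',cv2.resize(np.hstack([cv2.imread('tg.png'),cv2.imread('sg.png')]),(800,400)))"
```

```text
(no output)
```

View pics/g.png

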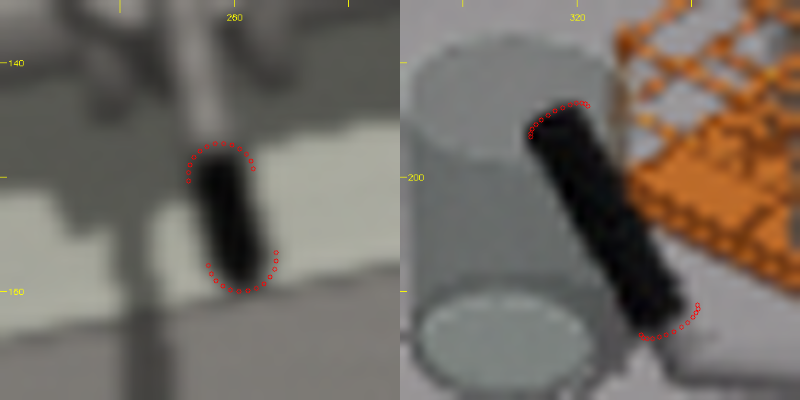

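```bash
sed -i 's/^V=.*/V=np.array([.7154,.0276]); yaw=.2120; zc=.2190/' plan.py
cat > st.py <<'E'
from plan import *
import sys
tag=sys.argv[1]; goal=float(sys.argv[2])
c=cam("top");s=cam("scene"); o=get_obs(); R=rot(o)
h=o['ee_pos']+R.apply(off); print(o['clock'],"ee",o['ee_pos'],"F",o['wrist_force'],"T",o['torque'],o['width'])
print("s",(h-crook)@d,"perp mm",(((h-crook)-((h-crook)@d)*d)*1000).round(2),"rot err deg",np.degrees((Ro.from_matrix(Rt)*R.inv()).as_rotvec()).round(2))
print("to goal",((crook+goal*d-h)*1000).round(1))
circ=o['ee_pos']+R.apply(off+np.array([[.0095*np.cos(q),.0095*np.sin(q),-.003] for q in np.linspace(0,6.28,20)]))
a=cv2.resize; crop(c,240,130,44,44,9,"pics/_a.png"); crop(s,295,170,44,44,9,"pics/_b.png")
cv2.imwrite(f"pics/{tag}.png",np.hstack([cv2.imread("pics/_a.png"),cv2.imread("pics/_b.png")]))
E
python3 st.py f0 .079
```

```text
12.55 ee [ 0.51945725 -0.01622143  0.28261036] F [-1.18218503  0.48032984 -0.734005  ] T [0.0120423  0.189103   0.03683818] 0.04903192760155468
s 0.11381435733598971 perp mm [ 0.87 -1.53  0.33] rot err deg [-0.    0.03  0.06]
to goal [ 17.2   5.4 -29.9]
```

```bash
python3 -m creep '{"claw":[40,40,40,40,40],"slide":[[4.5,1.5,-7.5],[4.5,1.5,-7.5],[4.5,1.2,-7.5],[3.7,1.2,-7.4],[0,0,0]],"dr":[[0,0,0],[0,0,0],[0,0,0],[0,0,0],[0,0,0]]}'; python3 st.py f1 .06
```

```text
clock: 13.05
ee_pos: [0.5357, -0.0093, 0.2506]
tcp_rot: [0.273, -0.102, 0.956, 0.03]
wrist_force: [-0.4, -0.2, -1.3]
width: 0.049
13.15 ee [ 0.53609276 -0.00965583  0.25209362] F [ 0.37632317 -0.50252135 -0.71057794] T [ 0.00293221  0.22614879 -0.076094  ] 0.048649794554996136
s 0.07853801982410714 perp mm [-0.77  1.19 -0.32] rot err deg [-0.04 -0.01 -0.03]
to goal [ 10.4   0.9 -15.4]
```

View pics/f1.png

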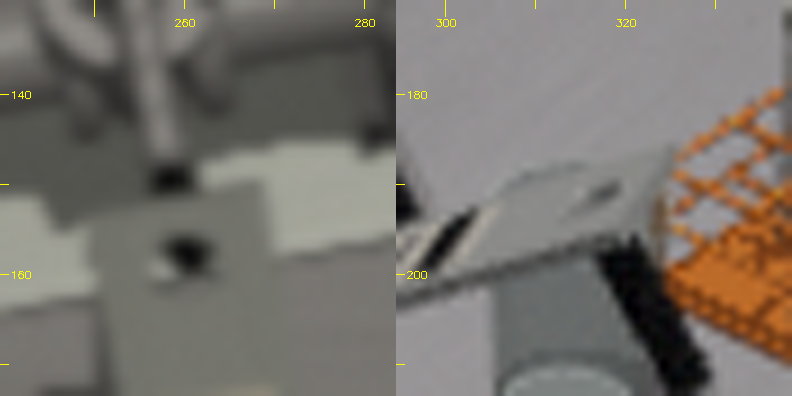

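```bash
cat > ov.py <<'E'
from plan import *
import sys
c=cam("top"); s=cam("scene"); o=get_obs(); R=rot(o)
sh=np.array(eval(sys.argv[2]))/1000 if len(sys.argv)>2 else np.zeros(3)
q=np.linspace(0,6.283,40)
ring=lambda r,z:o['ee_pos']+R.apply(off+np.stack([r*np.cos(q),r*np.sin(q),0*q+z],1))
Y=np.cross(d,hd)
g=crook+sh+.07*d+.0075*(np.cos(q)[:,None]*hd+np.sin(q)[:,None]*Y)
g2=g-.057*d
ims=[]
for cc,(u0,v0) in((c,(248,144)),(s,(303,178))):
    k=16;n=25
    im=cv2.resize(cc["img"][v0:v0+n,u0:u0+n,::-1],None,fx=k,fy=k,interpolation=cv2.INTER_CUBIC)
    im=cv2.convertScaleAbs(im,alpha=1.3)
    for P,col in((ring(.0095,-.003),(0,0,255)),(ring(.0095,.003),(255,0,255)),(g,(0,255,0)),(g2,(255,255,0))):
        pp=((proj(cc,P)-[u0,v0]+.5)*k).astype(int); cv2.polylines(im,[pp],False,col,1)
    ims.append(im)
cv2.imwrite(f"pics/{sys.argv[1]}.png",np.hstack(ims))
E
python3 ov.py g1
```

```text
(no output)
```

View pics/g1.png

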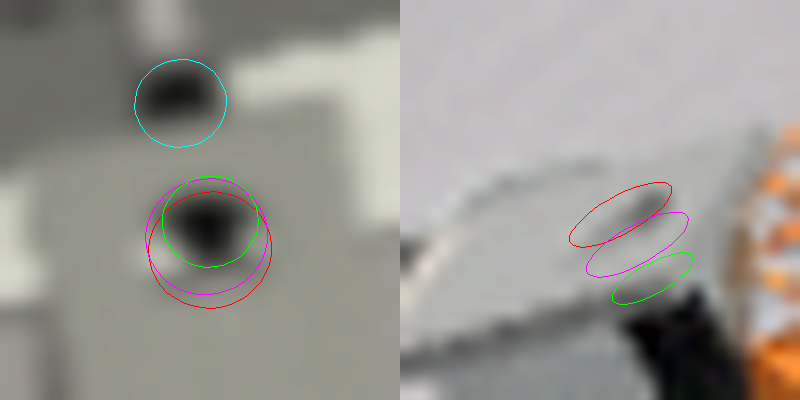

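```bash
for i in 1 2 3; do python3 -m creep '{"claw":[40,40],"slide":[[2.1,0.4,-3.4],[0,0,0]],"dr":[[0,0,0],[0,0,0]]}' | egrep "ee_|force"; done; python3 st.py f2 .05;python3 ov.py g2
```

```text
ee_pos: [0.5382, -0.0095, 0.249]
wrist_force: [0.5, 0.2, -0.9]
ee_pos: [0.5402, -0.009, 0.2454]
wrist_force: [-0.2, 0.4, -0.7]
ee_pos: [0.5423, -0.0086, 0.2418]
wrist_force: [0.2, 0.0, -1.6]
13.95 ee [ 0.54239813 -0.00865596  0.24222176] F [-0.7546909   0.05956226 -0.1771828 ] T [-0.00706532  0.19868941  0.01521634] 0.04879110698105816
s 0.06682838511720647 perp mm [-0.55  0.86 -0.22] rot err deg [-0.02  0.03 -0.01]
to goal [  9.3   1.  -14.1]
```

View pics/g2.png

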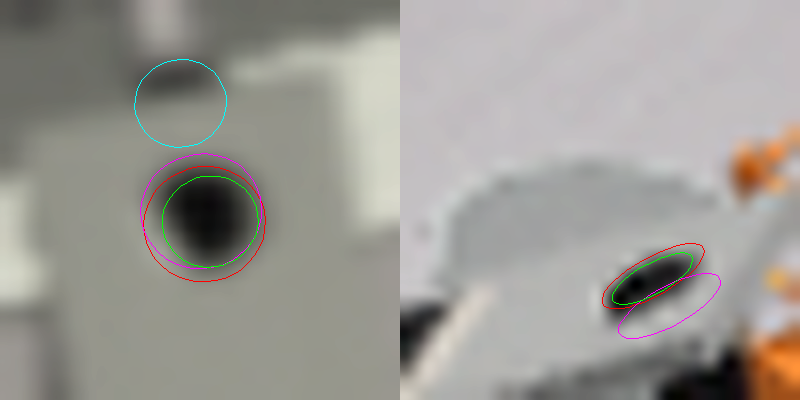

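Both views show the black grip end inside the hole, at top (260.5,157.5) and scene (343,195), with no contact force. I'll slide it down with a small lateral correction.

```bash
python3 -m creep '{"claw":[40,40,40],"slide":[[2.4,0.1,-4.2],[2.6,0.2,-4.3],[0,0,0]],"dr":[[0,0,0],[0,0,0],[0,0,0]]}' | egrep "ee_|force"; python3 -m creep '{"claw":[40,40,40,40],"slide":[[2.6,0.6,-4.2],[2.6,0.6,-4.2],[2.6,0.6,-4.2],[0,0,0]],"dr":[[0,0,0],[0,0,0],[0,0,0],[0,0,0]]}' | egrep "ee_|force";python3 st.py f3 .02
```

```text
ee_pos: [0.5472, -0.0082, 0.2329]
wrist_force: [-0.6, 0.2, -1.3]
ee_pos: [0.5551, -0.0064, 0.2203]
wrist_force: [0.8, 0.9, -0.8]
14.85 ee [ 0.5552172  -0.00650284  0.22104072] F [-0.78310638 -0.02049215 -0.82753178] T [ 0.01555436  0.28483987 -0.02347903] 0.04878380684462558
s 0.04197611555019832 perp mm [-0.6   0.25 -0.33] rot err deg [-0.03  0.02 -0.02]
to goal [ 12.    2.2 -18.3]
```

View pics/f3.png

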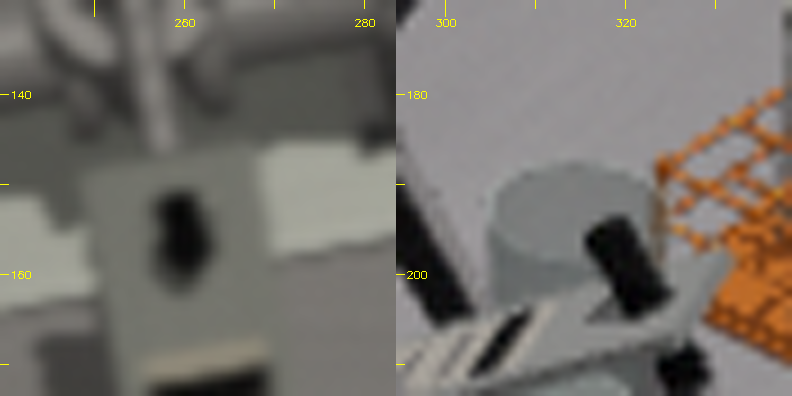

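```bash
python3 -m creep '{"claw":[40,40,40,40,40],"slide":[[2.6,0.5,-4.1],[2.6,0.5,-4.1],[2.6,0.5,-4.1],[2.6,0.5,-4.1],[0,0,0]],"dr":[[0,0,0],[0,0,0],[0,0,0],[0,0,0],[0,0,0]]}' | egrep "ee_|force"; python3 -m creep '{"claw":[40,40,40],"slide":[[2,0.4,-3.1],[0,0,0],[0,0,0]],"dr":[[0,0,0],[0,0,0],[0,0,0]]}' | egrep "ee_|force";python3 st.py f4 .012
```

```text
ee_pos: [0.5655, -0.0044, 0.2039]
wrist_force: [-0.0, 0.5, -1.5]
ee_pos: [0.5676, -0.0042, 0.2018]
wrist_force: [1.1, 0.4, -1.9]
15.75 ee [ 0.56764314 -0.00421502  0.20193636] F [-0.06264517 -0.65012863 -1.5071041 ] T [-0.00274218  0.18380792 -0.01862706] 0.048814192195320176
s 0.019129642901723334 perp mm [-0.03 -0.01 -0.02] rot err deg [-0.01  0.06 -0.01]
to goal [ 3.7  0.8 -6. ]
```

View pics/f4.png

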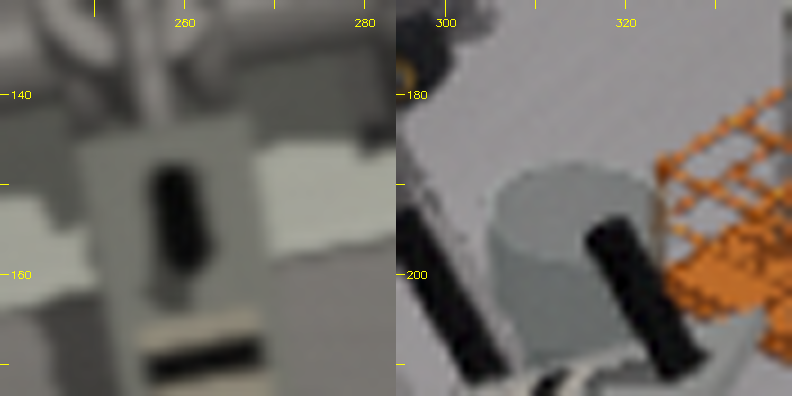

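```bash
python3 -m creep '{"claw":[40,40,40],"slide":[[1.6,0.3,-2.5],[1.6,0.3,-2.5],[0,0,0]],"dr":[[0,0,0],[0,0,0],[0,0,0]]}' | egrep "ee_|force"; python3 st.py f5 .012
```

```text
ee_pos: [0.5707, -0.0035, 0.1963]
wrist_force: [-0.4, -1.4, -1.1]
16.15 ee [ 0.57077399 -0.00353649  0.19658708] F [0.0118093  0.21598971 0.32973872] T [0.01672894 0.19438755 0.04743869] 0.0489233041166286
s 0.012852440604585664 perp mm [-0.13 -0.03 -0.09] rot err deg [-0.03  0.02 -0.01]
to goal [ 0.6  0.1 -0.6]
```

```bash
python3 -m creep '{"claw":[56,62,70,80,94,94,94,94],"slide":[[0,0,0],[0,0,0],[0,0,0],[0,0,0],[0,0,0],[0,0,0],[0,0,0],[0,0,0]],"dr":[[0,0,0],[0,0,0],[0,0,0],[0,0,0],[0,0,0],[0,0,0],[0,0,0],[0,0,0]]}'
python3 - <<'E'
from h import *
s=cam("scene"); crop(s,260,150,130,110,6,"pics/s20.png"); c=cam("top"); crop(c,210,90,120,100,6,"pics/t20.png")
E
```

```text
clock: 16.95
ee_pos: [0.5708, -0.0036, 0.1968]
tcp_rot: [0.274, -0.102, 0.956, 0.029]
wrist_force: [-0.3, -0.4, 0.3]
width: 0.0941
```

View pics/s20.png

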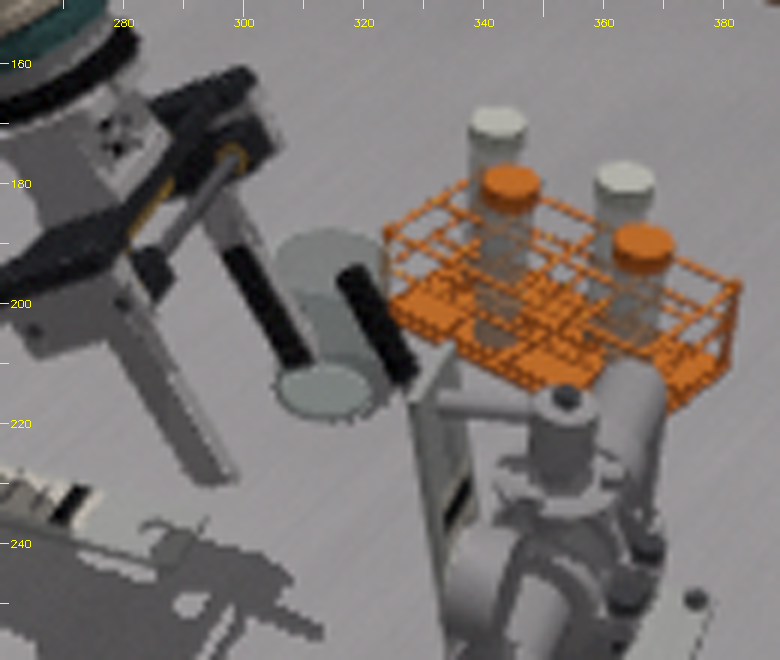

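View pics/t20.png

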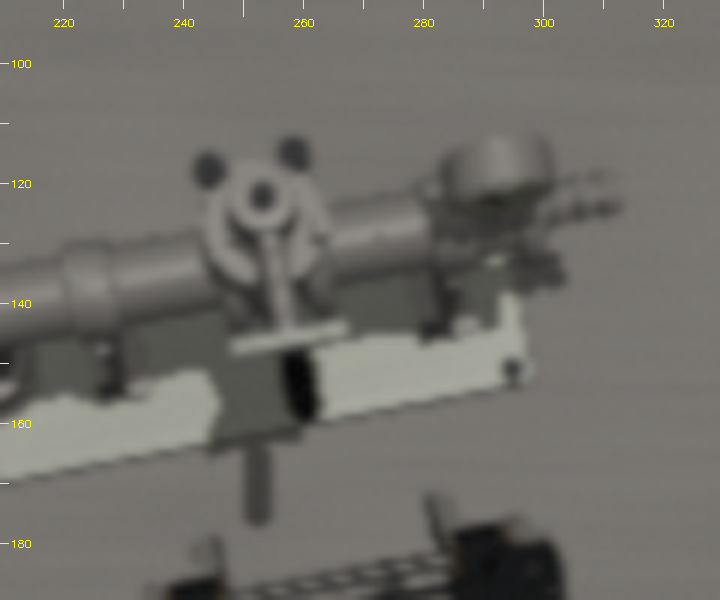

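The tag is hanging on the crook, edge-on in the top view at (257,145), with the black grip rising through its hole. I'll back the gripper away along the tool axis, let the tag settle and check.

```bash
python3 -m creep '{"claw":[94,94,94,94,94,94,94,94,94,94,94,94],"slide":[[-15,-3,15],[-20,-4,30],[-20,-4,30],[-30,-4,30],[-40,0,20],[-40,0,0],[0,0,0],[0,0,0],[0,0,0],[0,0,0],[0,0,0],[0,0,0]],"dr":[[0,0,0],[0,0,0],[0,0,0],[0,0,0],[0,0,0],[0,0,0],[0,0,0],[0,0,0],[0,0,0],[0,0,0],[0,0,0],[0,0,0]]}'
python3 - <<'E'
from h import *
import pickle
s=cam("scene"); crop(s,280,160,130,140,4.2,"pics/s21.png"); c=cam("top"); crop(c,210,90,120,100,6,"pics/t21.png")
cv2.imwrite("pics/s22.png",s["img"][:,:,::-1]); cv2.imwrite("pics/t22.png",c["img"][:,:,::-1])
a=pickle.load(open("a.pkl","rb"))
for cc,ob,box in((c,a[0],(250,147,270,165)),(s,a[1],(312,188,326,206))):
    for x in(ob,cc):
        g=x["img"][box[1]:box[3],box[0]:box[2]].max(2); V,U=np.nonzero(g<60); print("grip dark centroid",U.mean()+box[0],V.mean()+box[1],len(U))
E
```

```text
clock: 18.25
ee_pos: [0.4062, -0.0184, 0.3213]
tcp_rot: [0.274, -0.102, 0.956, 0.03]
wrist_force: [0.9, 1.3, -0.7]
width: 0.0938
grip dark centroid 259.4888888888889 153.46666666666667 45
grip dark centroid 258.3644859813084 152.14953271028037 107
grip dark centroid 320.6307692307692 199.8923076923077 65
grip dark centroid 320.6307692307692 199.8923076923077 65
```

View pics/s21.png

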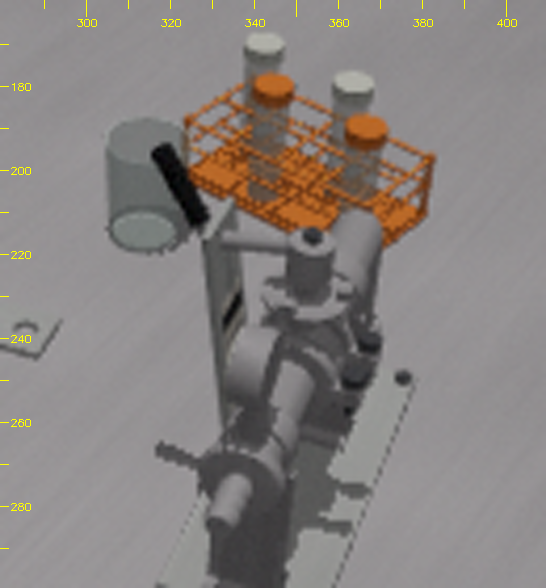

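View pics/t22.png

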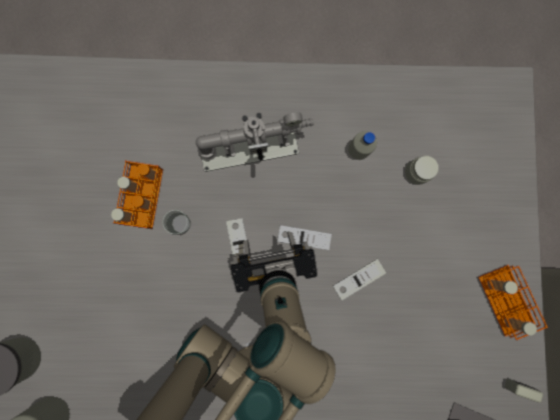

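View pics/s22.png

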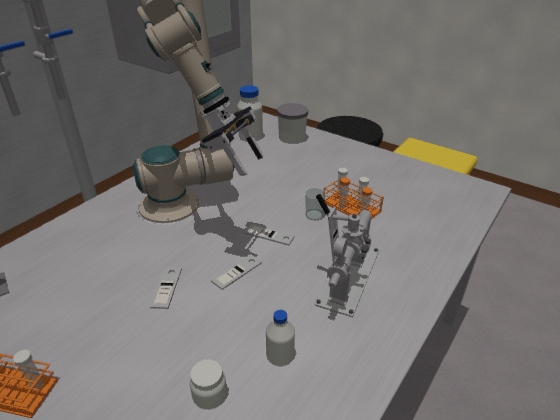

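```bash
python3 -m creep '{"claw":[94,94,94,94,94],"slide":[[0,0,0],[0,0,0],[0,0,0],[0,0,0],[0,0,0]],"dr":[[0,0,0],[0,0,0],[0,0,0],[0,0,0],[0,0,0]]}'
python3 - <<'E'
from h import *
s=cam("scene"); b=cv2.imread("pics/s22.png")[:,:,::-1]
print("max diff near valve",np.abs(s["img"][160:320,300:400].astype(int)-b[160:320,300:400]).max())
hand_in()
E
```

```text
clock: 18.85
ee_pos: [0.4058, -0.0186, 0.3218]
tcp_rot: [0.275, -0.102, 0.956, 0.029]
wrist_force: [-0.3, 0.3, -0.6]
width: 0.0939
max diff near valve 41
the job is handed in; nothing more can be done
```

The valve is closed and the lock-out tag is hanging on its handle; I handed the job in at about 19 s.

- **Valve:** I pushed the handle round to its closed stop with the open jaws either side of the grip. At the stop the tool stopped moving and the side force rose from about 5 N to about 10 N, so I stopped pushing there. The grip was in exactly the same place in the scene picture before and after the tag was hung.
- **Tag:** I took the one farthest from the base (0.596 m). I passed its hole over the upturned grip, lowered it to the crook and let go. Both cameras then showed it hanging from the crook with the grip coming up through the hole.
- **Bench:** The rack, beaker, bottle and jar look unmoved by eye in the final pictures. I did not measure their positions.
- **Checks that disagreed:**
  - The last comparison of two scene pictures 0.5 s apart still showed a pixel difference of up to 41 near the valve. I handed in without finding out whether that was image noise, a moving shadow or the tag still swinging slightly.
  - The same grip check in the top view was spoiled by the shadow beside the grip.

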